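# Point out the faulty chip and its spare, then start the preheater

## Task

Make the check before a chip swap: with the fingertips, point from straight above at the silver-lidded chip on the circuit board in the preheater, a centimetre or two over its middle, and stay there for two seconds; then point in the same way at the spare silver-lidded chip in the blue tray for two seconds; then press the green start button all the way down and let it go. Do not touch or pick up any chip, do not come down over the chips of other kinds, keep off the preheater, tray and red stop button, and leave everything else where it is.

Things in the scene. Friction and masses are not known exactly. Their poses are not given: they have to be found in the camera images.
- board_silver_top (a point): the chip with a bright silver-grey metal lid soldered on the green board in the preheater: 30 x 30 mm, 6 mm high; this point is the centre of its top face, 92 mm above the table. Its z axis points up. The three board chips may stand in any of three places, at least 80 mm apart centre to centre. Low parts on the board and its steel clips rise no higher than 1 mm above the chips' tops.
- board_gold_top (a point): the chip with a gold-coloured lid soldered on the green board in the preheater: 30 x 30 mm, 6 mm high; this point is the centre of its top face, 92 mm above the table. Its z axis points up. The three board chips may stand in any of three places, at least 80 mm apart centre to centre. Low parts on the board and its steel clips rise no higher than 1 mm above the chips' tops.
- board_black_top (a point): the chip with a plain black top soldered on the green board in the preheater: 30 x 30 mm, 6 mm high; this point is the centre of its top face, 92 mm above the table. Its z axis points up. The three board chips may stand in any of three places, at least 80 mm apart centre to centre. Low parts on the board and its steel clips rise no higher than 1 mm above the chips' tops.
- spare_silver_top (a point): the loose spare chip with a bright silver-grey metal lid, lying in one of the three compartments of the blue spares tray (160 x 60 mm, rim 10 mm above the table): 30 x 30 mm, 6 mm high; this point is the centre of its top face, about 9 mm above the table, 1 mm below the rim. Its z axis points up. Neighbouring spares are 52 mm apart.
- spare_gold_top (a point): the loose spare chip with a gold-coloured lid, lying in one of the three compartments of the blue spares tray (160 x 60 mm, rim 10 mm above the table): 30 x 30 mm, 6 mm high; this point is the centre of its top face, about 9 mm above the table, 1 mm below the rim. Its z axis points up. Neighbouring spares are 52 mm apart.
- spare_black_top (a point): the loose spare chip with a plain black top, lying in one of the three compartments of the blue spares tray (160 x 60 mm, rim 10 mm above the table): 30 x 30 mm, 6 mm high; this point is the centre of its top face, about 9 mm above the table, 1 mm below the rim. Its z axis points up. Neighbouring spares are 52 mm apart.
- start_top (a point): the green start push button, a round cap 36 mm across on a grey housing (52 mm across, 12 mm high) fixed to the table; the cap's top is 22 mm above the table when released; this point is the centre of the cap's top face and sinks with it.
- start (a joint): travel of the green start button straight down: 0 released, 0.006 m fully down; a spring pushes it back, about 5 N when fully down.
- stop_top (a point): the red stop push button, a round cap 36 mm across on a grey housing (52 mm across, 12 mm high) fixed to the table; the cap's top is 22 mm above the table when released; this point is the centre of the cap's top face and sinks with it.
- stop (a joint): travel of the red stop button straight down: 0 released, 0.006 m fully down; a spring pushes it back, about 5 N when fully down.
- preheater: black preheater box, fixed to the table, 230 x 250 mm (on a green mat 270 x 290 mm), with a silver frame on top (its top 86 mm above the table) that clamps the green circuit board; origin at the centre of its underside, x from its front panel to its back, z up.
- spares_tray: blue tray, fixed to the table, 160 x 60 x 10 mm, three compartments in a row along its x axis; origin at the centre of its underside.
- flux_bottle: a bystander: brown flux bottle, 44 mm across, 100 mm high, upright; loose; origin at the centre of its underside.
- paste_jar: a bystander: white jar with green lid, 52 mm across, 45 mm high; loose; origin at the centre of its underside.
- solder_spool: a bystander: orange spool, 56 mm across, 46 mm high, standing on its flange; loose; origin at the centre of its underside.
- tip_cleaner: a bystander: black round tip cleaner, 68 mm across, 50 mm high; loose; origin at the centre of its underside.
- brush: a bystander: hand brush, 150 mm long, lying flat on the table; origin at mid-length; loose.
- screwdriver: a bystander: screwdriver, 160 mm long, lying flat on the table; origin at mid-length; loose.

How it is judged:
By the outcome, as a careful person would: the job done as asked, in the order asked, and still so for the second after the job is handed in, with the robot touching nothing.
It also fails if it takes over 61 s, if anything falls off the work surface, if the arm or the gripper's body presses on something with over 40 N, if the wrist force passes 120 N, or if a joint passes its speed limit or range.

## Robot

A 7-joint arm with a two-finger parallel gripper is mounted at the origin on the work surface. World frame = base frame: x ahead of the robot, y to its left, z up, the work surface at z = 0. Lengths are in m, angles in rad, forces in N, time in s.
With the tool pointing down it reaches from about 0.425 to 0.925 m from the base axis. Payload 6.8 kg.
Tool frame: the origin (TCP) lies on the mounting face of the last link; the fingertips stand 173 mm ahead of it and the grasp point (between the pads) lies 155 mm ahead of it; z points along the fingers, y is the line along which they close (so a half turn about z gives the same grasp; the last joint's range is limited). The gripper opens to 85 mm and grips with 20 to 120 N. Pads are 22 mm wide; open, the fingers measure 114 mm over their backs; the gripper's body (76 mm by 85 mm) begins 54 mm behind the grasp point. The pads swing forward as they close: fully open they stand 13 mm farther back than shut.
Start: joints at [-1.266, 0.477, 0.022, 1.555, -0.011, 1.109, -0.083], TCP at [0.271, 0.618, 0.405] pointing down, gripper open.
Joint ranges: [-2.96, 2.96], [-0.34, 2.1], [-1.41, 1.46], [0.24, 2.44], [-1.37, 4.51], [0.17, 1.92], [-2.96, 2.96]. Speed limits (rad/s): [2.39, 2.39, 3.14, 3.14, 3.14, 3.14, 3.14].

## Interface

Orientations are given as a unit quaternion [w, x, y, z].
In Python, from station import bot gives the robot as it stands. The module is installed in compiled form; this text tells all that it offers.
- The arm moves only by the shell command python3 -m pendant 'ROWS' [FORCE]. ROWS is JSON, a list of rows, each a list of 5 numbers: the finger opening in m, from 0 to 0.0854, then the shift along the tool's x, y, z in m, then the turn about the tool's z in degrees. In form: [[jaw, x, y, z, yaw], ...]. A call has 1 to 12 rows; each row shifts and turns the commanded pose from where the row before left it, along the tool's axes as they then stand; what a row does not reach is not made up. A row lasts 1/12 s, in which the tool goes at most 41.7 mm and 7.16 degrees, less where a joint would pass 70% of its speed; a pose out of reach is approached as far as the arm can. A call with a gripper value outside its range is refused whole. The fingers move at their own pace and stop on an object; FORCE is the grip in N (left out, the last holds). Time passes only in rows, so rows that do not move let the fingers close. It gives the time, the measured TCP pose, the force, the opening and the grip force at its end, in the units of the state.
- bot.get_obs(): the state, without advancing time (a new reading comes with each control period).
- bot.read_camera(name): name is "scene" or "top" or "wrist"; returns (picture, depth): 420x560x3 uint8, blue, green, red; 420x560 float32, m along the optical axis (not along the pixel's ray), 0 where there is no reading.
- bot.camera_model(name): a dict with "intrinsics" (3x3 intrinsics, pixels), "dist_coeffs" ([k1, k2, p1, p2, k3] as OpenCV has them; the pictures are not rectified), "R" (3x3) and "t" (3): a world point X has camera coordinates R X + t. Camera axes: x right, y down, z forward; pixel columns grow to the right and rows downward; lengths in m; the calibration is good to about 2 mm. A picture is of the moment at which its call begins: read the wrist's pose just before it. camera_model takes no time and is no camera call; for the wrist camera it gives the pose at the moment of the call.
- bot.hand_in(): hands the job in; it is judged then, once.
Trained networks look in the newest picture that a camera, given by its name, has taken for a name from the list of things; names that differ only in an ending like _2 or _b are one class to them, and where a whole thing is asked for, a point or a joint stands for the part that bears it (a point fixed in the world has none). Each returns a list of dicts, best first, with "score" (0 to 1); they miss things now and then, are a little off and sometimes report something else, mostly with a low value. They report only what shows in the picture. A call takes as long as a camera call.
- bot.boxes_of(name, camera): "at" ([column, row] in pixels, amid what is visible of it).
- bot.trace(name, camera): "mask" (420x560 bool, what is visible of it) and "at" ([column, row] in pixels, amid what is visible of it).
- bot.pinpoint(name, camera): "at" ([column, row] in pixels: a listed point, or the origin of a listed thing).
The state is a dict: "t": time; "q": joint angles; "joint_vel": joint speeds; "joint_torque": joint torques, N m; "eef_pos": TCP position; "tool_rot": TCP orientation; "contact_force": force on the tool from outside, world axes, zero at the start; "torque": the same for the moment, N m; "gripper_width": opening from 0.0 (shut) to 1.0 (fully open); "grasp_force": force on a finger pad.
Only numpy, scipy, OpenCV 4.12 (cv2) and the standard library are available. Lean on these libraries where they do the work, as an engineer would, in place of code of your own. Each camera call takes 0.05 s, during which the arm holds its last target. There are 200 camera calls.

## Working session

There is one attempt and no reset: what is moved stays moved. The work goes in short steps, Python scripts to look and compute and a shell command to move; the robot and the scene stay as the last step left them, time stands still between calls to the robot, and variables do not carry over. Pictures are saved under pics/ and viewed, at most 10 in all, crops included, and the job is handed in when it is done.

```bash
mkdir -p pics; cat > h.py <<'E'
import numpy as np, cv2
from station import bot
def ray(px,cam,z):
    m=bot.camera_model(cam); K=np.array(m["intrinsics"]);R=np.array(m["R"]);t=np.array(m["t"])
    u=cv2.undistortPoints(np.array([[px]],float),K,np.array(m["dist_coeffs"]))[0,0]
    c=-R.T@t; d=R.T@np.array([u[0],u[1],1]); return c+d*(z-c[2])/d[2]
E
python3 - <<'E'
from h import *
o=bot.get_obs(); print({k:np.round(o[k],3) for k in("t","eef_pos","tool_rot","contact_force")})
for c in("top","scene"):
    p,d=bot.read_camera(c); cv2.imwrite(f"pics/{c}1.png",p)
    for n,z in [("board_silver_top",.092),("board_gold_top",.092),("board_black_top",.092),("spare_silver_top",.009),("spare_gold_top",.009),("spare_black_top",.009),("start_top",.022),("stop_top",.022),("preheater",0),("spares_tray",0),("flux_bottle",0),("tip_cleaner",0)]:
        for r in bot.pinpoint(n,c)[:2]: print(c,n,round(r["score"],2),np.round(r["at"],0),np.round(ray(r["at"],c,z),3))
E
```

```text
{'t': np.float64(0.0), 'eef_pos': array([0.271, 0.618, 0.404]), 'tool_rot': array([-0.   ,  0.205,  0.979, -0.001]), 'contact_force': array([ 0.028,  1.282, -0.282])}
top board_silver_top 0.43 [285. 177.] [ 0.612 -0.029  0.092]
top board_gold_top 0.69 [266. 207.] [0.539 0.019 0.092]
top board_black_top 0.64 [302. 210.] [ 0.53  -0.069  0.092]
top spare_silver_top 0.53 [144. 242.] [0.455 0.335 0.009]
top spare_silver_top 0.47 [142. 223.] [0.506 0.342 0.009]
top spare_gold_top 0.41 [143. 245.] [0.45  0.338 0.009]
top spare_gold_top 0.25 [394. 232.] [ 0.478 -0.32   0.009]
top spare_black_top 0.51 [142. 266.] [0.394 0.339 0.009]
top start_top 0.55 [396. 192.] [ 0.583 -0.323  0.022]
top stop_top 0.48 [394. 231.] [ 0.481 -0.316  0.022]
top preheater 0.77 [285. 194.] [ 0.582 -0.033  0.   ]
top spares_tray 0.72 [143. 242.] [0.457 0.341 0.   ]
top flux_bottle 0.88 [371. 145.] [ 0.715 -0.267  0.   ]
top flux_bottle 0.33 [144. 242.] [0.455 0.339 0.   ]
top tip_cleaner 0.94 [ 94. 236.] [0.472 0.47  0.   ]
scene board_silver_top 0.45 [248. 223.] [ 0.604 -0.033  0.092]
scene board_gold_top 0.6 [313
[... 208 characters left out ...]
]
scene spare_silver_top 0.55 [396. 309.] [0.508 0.347 0.009]
scene spare_silver_top 0.45 [248. 139.] [ 0.372 -0.269  0.009]
scene spare_gold_top 0.71 [282. 217.] [ 0.5   -0.019  0.009]
scene spare_gold_top 0.51 [214. 151.] [ 0.469 -0.311  0.009]
scene spare_black_top 0.51 [415. 276.] [0.406 0.332 0.009]
scene spare_black_top 0.38 [249. 142.] [ 0.376 -0.261  0.009]
scene start_top 0.47 [182. 164.] [ 0.564 -0.333  0.022]
scene stop_top 0.49 [212. 149.] [ 0.473 -0.312  0.022]
scene preheater 0.7 [259. 234.] [ 0.574 -0.031  0.   ]
scene spares_tray 0.64 [404. 297.] [0.465 0.343 0.   ]
scene flux_bottle 0.86 [157. 219.] [ 0.722 -0.261  0.   ]
scene tip_cleaner 0.7 [442. 330.] [0.476 0.457 0.   ]
```

View pics/top1.png

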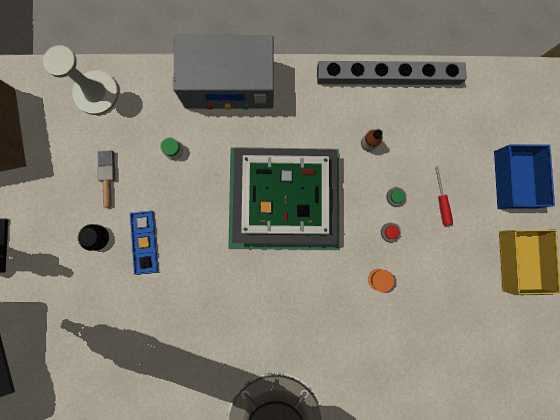

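View pics/scene1.png

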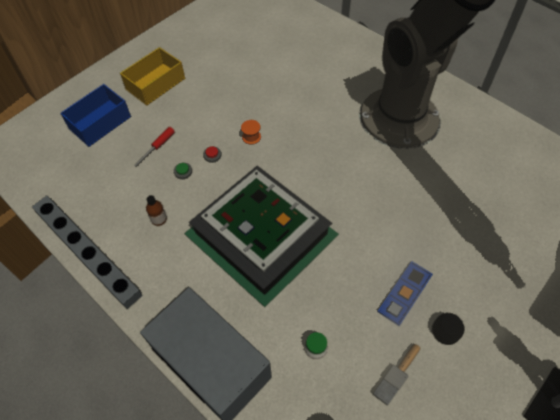

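The top view shows the silver board chip at (286,175), gold at (266,207) and black at (303,210). The tray, from top to bottom, has silver (142,223), gold (144,242) and black (146,262). The green button is at (397,197) and the red one at (391,232). The scene view agrees. I'll refine these by colour.

```bash
python3 - <<'E'
from h import *
p=cv2.imread("pics/top1.png"); s=cv2.imread("pics/scene1.png")
def cen(img,c,r,cond,cam,z,n):
    h=cv2.cvtColor(img,cv2.COLOR_BGR2HSV).astype(int); m=cond(h).astype(np.uint8)
    k,l,st,ce=cv2.connectedComponentsWithStats(m)
    b=[i for i in range(1,k) if np.hypot(*(ce[i]-[c,r]))<9 and st[i,4]>15]
    for i in b: print(cam,n,st[i],np.round(ce[i],1),np.round(ray(ce[i],cam,z),4))
sil=lambda h:(h[...,1]<60)&(h[...,2]>110)
gr=lambda h:(abs(h[...,0]-65)<20)&(h[...,1]>110)
rd=lambda h:((h[...,0]<8)|(h[...,0]>172))&(h[...,1]>140)
for img,cam,L in((p,"top",[(286,175),(142,223),(397,197),(391,232)]),(s,"scene",[(247,228),(396,309),(182,170),(212,153)])):
    for (c,r),f,z,n in zip(L,(sil,sil,gr,rd),(.092,.009,.022,.022),("board","spare","start","stop")): cen(img,c,r,f,cam,z,n)
W=cv2.resize(p[140:280,120:420],None,fx=2.6,fy=2.6,interpolation=cv2.INTER_CUBIC); 
cv2.imwrite("pics/crop1.png",W)
E
```

```text
top board [282 170  10  11  88] [286.2 175. ] [ 0.6163 -0.0317  0.092 ]
top spare [137 217  10  11  91] [141.4 221.8] [0.509  0.3429 0.009 ]
top start [391 190  13  13 138] [397.1 196.1] [ 0.5727 -0.326   0.022 ]
top stop [385 226  14  13 151] [391.5 232. ] [ 0.4785 -0.3079  0.022 ]
scene spare [391 306   6   7  25] [393.8 308.7] [0.5105 0.3429 0.009 ]
scene start [176 163  12  11  99] [181.9 168.2] [ 0.5748 -0.3239  0.022 ]
scene stop [206 147  12  11 108] [211.5 151.6] [ 0.4803 -0.3056  0.022 ]
```

View pics/crop1.png

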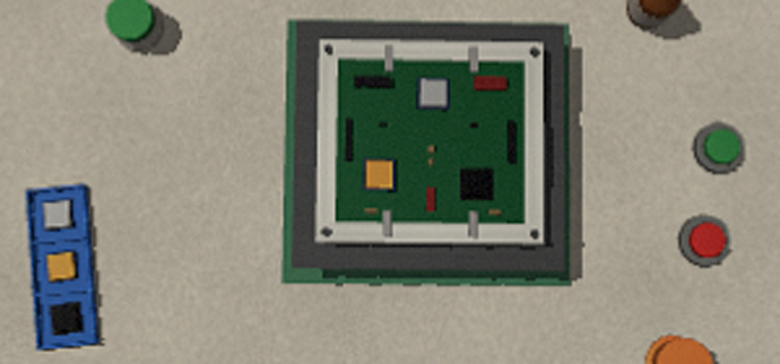

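The crop confirms it: silver is the top-centre chip on the board and the top compartment of the tray. Both cameras agree to about 2 mm. I'm moving now with the fingers shut.

```bash
python3 -m pendant '[[0,-0.024,-0.019,0,0],[0,-0.024,-0.019,0,0],[0,-0.024,-0.019,0,0],[0,-0.024,-0.019,0,0],[0,-0.024,-0.019,0,0],[0,-0.024,-0.019,0,0],[0,-0.024,-0.019,0,0],[0,-0.024,-0.019,0,0],[0,-0.024,-0.019,0,0],[0,-0.024,-0.019,0,0],[0,-0.024,-0.019,0,0],[0,-0.024,-0.019,0,0]]'
python3 -m pendant '[[0,-0.024,-0.019,0,0],[0,-0.024,-0.019,0,0],[0,-0.024,-0.019,0,0],[0,-0.024,-0.019,0,0],[0,-0.024,-0.019,0,0],[0,-0.024,-0.019,0,0],[0,-0.024,-0.019,0,0],[0,-0.024,-0.019,0,0],[0,-0.024,-0.019,0,0],[0,-0.024,-0.019,0,0],[0,-0.024,-0.019,0,0],[0,-0.024,-0.019,0,0],[0,0,0,0,0]]' ; python3 -m pendant '[[0,-0.024,-0.019,0,0],[0,-0.024,-0.019,0,0],[0,-0.024,-0.019,0,0],[0,-0.024,-0.019,0,0],[0,-0.024,-0.019,0,0],[0,-0.024,-0.019,0,0],[0,-0.024,-0.019,0,0],[0,-0.024,-0.019,0,0],[0,-0.024,-0.019,0,0],[0,-0.024,-0.019,0,0],[0,0,0,0,0],[0,0,0,0,0]]'
cat >> h.py <<'E'
def todo(x,y,tipz):
    from scipy.spatial.transform import Rotation as Ro
    o=bot.get_obs(); q=np.array(o["tool_rot"]); R=Ro.from_quat(q[[1,2,3,0]])
    print("t",o["t"],"tcp",np.round(o["eef_pos"],4),"tool z",np.round(R.as_matrix()[:,2],3),"F",np.round(o["contact_force"],1),"w",round(float(o["gripper_width"]),3))
    print("tool shift",np.round(R.inv().apply(np.array([x,y,tipz+.173])-o["eef_pos"]),4))
E
python3 - <<'E'
from h import *
todo(.616,-.032,.15)
p,d=bot.read_camera("wrist"); cv2.imwrite("pics/w1.png",p)
for r in bot.pinpoint("board_silver_top","wrist"): print(r["score"],r["at"],ray(r["at"],"wrist",.092))
E
```

```text
t: 2.3
eef_pos: [0.4436, 0.2925, 0.405]
tool_rot: [0.0, 0.205, 0.979, 0.0]
contact_force: [1.1, -0.6, 0.5]
gripper_width: -0.001
grasp_force: 0.0
t: 3.3
eef_pos: [0.5872, 0.0214, 0.4047]
tool_rot: [0.0, 0.207, 0.978, -0.0]
contact_force: [0.2, 1.1, 0.7]
gripper_width: 0.0
grasp_force: 0.0
t 3.3 tcp [0.5872 0.0214 0.4047] tool z [ 0.    -0.001 -1.   ] F [0.2 1.1 0.7] w 0.0
tool shift [-0.0479 -0.0371  0.0817]validation failed for argument at $...
```

View pics/w1.png

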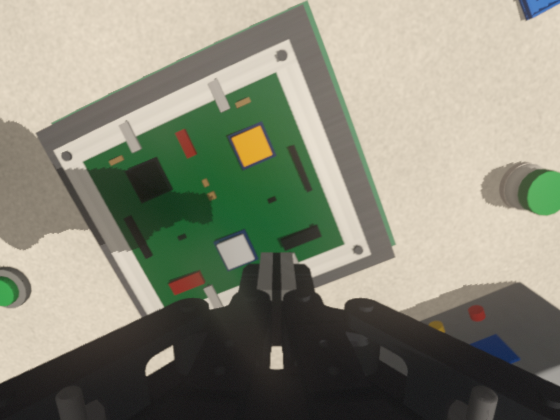

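The wrist view shows the silver chip at (236,250), beyond the fingertips at (277,260). The 13-row call was refused, so the arm is still short of the chip. I'll check the chip position from this view.

```bash
python3 - <<'E'
from h import *
p=cv2.imread("pics/w1.png"); h=cv2.cvtColor(p,cv2.COLOR_BGR2HSV).astype(int)
m=((h[...,1]<60)&(h[...,2]>110)).astype(np.uint8); m[:, :205]=0;m[:,268:]=0;m[:220]=0;m[282:]=0
k,l,st,ce=cv2.connectedComponentsWithStats(m)
for i in range(1,k):
  if st[i,4]>100: print(st[i],ce[i],ray(ce[i],"wrist",.092))
E
python3 -m pendant '[[0,-0.024,-0.0185,0,0],[0,-0.024,-0.0185,0,0],[0,0,0,0.02,0],[0,0,0,0.02,0],[0,0,0,0.02,0],[0,0,0,0.02,0],[0,0,0,0,0],[0,0,0,0,0]]'
python3 -c "
from h import *
todo(.616,-.032,.107)"
```

```text
[217 234  38  36 828] [235.35748792 251.59661836] [ 0.61471928 -0.0258616   0.092     ]
t: 4.07
eef_pos: [0.6154, -0.028, 0.3241]
tool_rot: [-0.001, 0.204, 0.979, -0.0]
contact_force: [0.6, -0.1, -0.4]
gripper_width: 0.0
grasp_force: 0.0
t 4.0667 tcp [ 0.6154 -0.028   0.3241] tool z [-0.002  0.    -1.   ] F [ 0.6 -0.1 -0.4] w 0.0
tool shift [-0.0023 -0.0034  0.0441]
```

```bash
python3 - <<'E'
from h import *
p,d=bot.read_camera("wrist"); s,_=bot.read_camera("scene"); t,_=bot.read_camera("top")
m=bot.camera_model("wrist"); print(-np.array(m["R"]).T@m["t"], bot.get_obs()["eef_pos"])
a=cv2.resize(p[150:350,180:380],(400,400)); b=cv2.resize(s[150:250,200:300],(400,400),interpolation=cv2.INTER_CUBIC)
cv2.imwrite("pics/w2.png",np.hstack([a,b]))
for n,px in(("g",(251,147)),): pass
# gold & black compared between top picture and first wrist picture
h=cv2.cvtColor(cv2.imread("pics/top1.png"),cv2.COLOR_BGR2HSV).astype(int)
f=(abs(h[...,0]-18)<8)&(h[...,1]>140)&(h[...,2]>130); f[:190]=0;f[225:]=0;f[:,:255]=0;f[:,280:]=0
r,c=np.nonzero(f); print("gold top",c.mean(),r.mean(),len(r),ray((c.mean(),r.mean()),"top",.092))
h=cv2.cvtColor(p,cv2.COLOR_BGR2HSV).astype(int)
f=(abs(h[...,0]-18)<8)&(h[...,1]>140)&(h[...,2]>130)
k,l,st,ce=cv2.connectedComponentsWithStats(f.astype(np.uint8))
for i in range(1,k):
  if st[i,4]>500: print("gold wrist",st[i],ce[i],ray(ce[i],"wrist",.092))
E
```

```text
[ 0.55627381 -0.00227332  0.29610632] [ 0.61641006 -0.02899228  0.32631939]
gold top 265.5 206.5 100 [0.53949651 0.01878977 0.092     ]
gold wrist [ 273   45   59   61 2215] [302.17155756  75.15395034] [0.54173915 0.01990857 0.092     ]
```

View pics/w2.png

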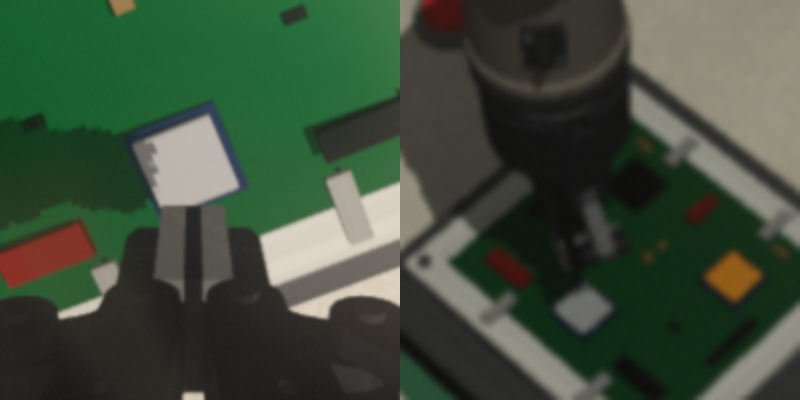

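The left half is the wrist view: the silver chip centre is at about (273,230), just ahead of the tips. The right half is the scene view, which shows the tips above the silver chip and slightly behind it in the image because they are higher.

```bash
python3 - <<'E'
from h import *
for i in range(2): 
  bot.read_camera("wrist"); print(ray((273,230),"wrist",.092))
todo(.616,-.030,.107)
E
```

```text
[ 0.61724519 -0.03096245  0.092     ]
[ 0.61708163 -0.03109174  0.092     ]
t 4.3167 tcp [ 0.6163 -0.0293  0.3262] tool z [ 0.002  0.    -1.   ] F [-1.  -0.  -0.4] w -0.002
tool shift [ 0.0001 -0.0008  0.0462]
```

The target is (0.617,-0.031). I'll descend to about 15 mm above the chip and hold for 2.5 s.

```bash
python3 -m pendant '[[0,-0.001,-0.002,0.015,0],[0,0,0,0.015,0],[0,0,0,0.01,0],[0,0,0,0.005,0],[0,0,0,0,0],[0,0,0,0,0],[0,0,0,0,0],[0,0,0,0,0],[0,0,0,0,0],[0,0,0,0,0],[0,0,0,0,0],[0,0,0,0,0]]'
python3 -m pendant '[[0,0,0,0,0],[0,0,0,0,0],[0,0,0,0,0],[0,0,0,0,0],[0,0,0,0,0],[0,0,0,0,0],[0,0,0,0,0],[0,0,0,0,0],[0,0,0,0,0],[0,0,0,0,0],[0,0,0,0,0],[0,0,0,0,0]]'
python3 -m pendant '[[0,0,0,0,0],[0,0,0,0,0],[0,0,0,0,0],[0,0,0,0,0],[0,0,0,0,0],[0,0,0,0,0],[0,0,0,0,0],[0,0,0,0,0],[0,0,0,0,0],[0,0,0,0,0],[0,0,0,0,0],[0,0,0,0,0]]'
python3 - <<'E'
from h import *
todo(.6165,-.031,.107)
p,d=bot.read_camera("wrist"); s,_=bot.read_camera("scene")
a=cv2.resize(p[150:350,180:380],(400,400)); b=cv2.resize(s[150:250,200:300],(400,400),interpolation=cv2.INTER_CUBIC)
cv2.imwrite("pics/w3.png",np.hstack([a,b]))
todo(.510,.343,.15)
E
```

```text
t: 5.32
eef_pos: [0.616, -0.0318, 0.2798]
tool_rot: [0.0, 0.205, 0.979, 0.0]
contact_force: [-0.3, 0.0, -0.1]
gripper_width: 0.001
grasp_force: 0.0
t: 6.32
eef_pos: [0.616, -0.0318, 0.2797]
tool_rot: [0.0, 0.205, 0.979, 0.0]
contact_force: [-0.5, -0.2, -0.3]
gripper_width: 0.002
grasp_force: 0.0
t: 7.32
eef_pos: [0.616, -0.0318, 0.2797]
tool_rot: [0.0, 0.205, 0.979, 0.0]
contact_force: [-0.7, -0.5, 0.3]
gripper_width: -0.001
grasp_force: 0.0
t 7.3167 tcp [ 0.616  -0.0318  0.2797] tool z [ 0.  0. -1.] F [-0.7 -0.5  0.3] w -0.001
tool shift [-0.0001  0.0009 -0.0003]
t 7.4167 tcp [ 0.616  -0.0318  0.2797] tool z [-0.  0. -1.] F [0.8 0.3 0.4] w -0.002
tool shift [ 0.2474  0.3008 -0.0433]
```

View pics/w3.png

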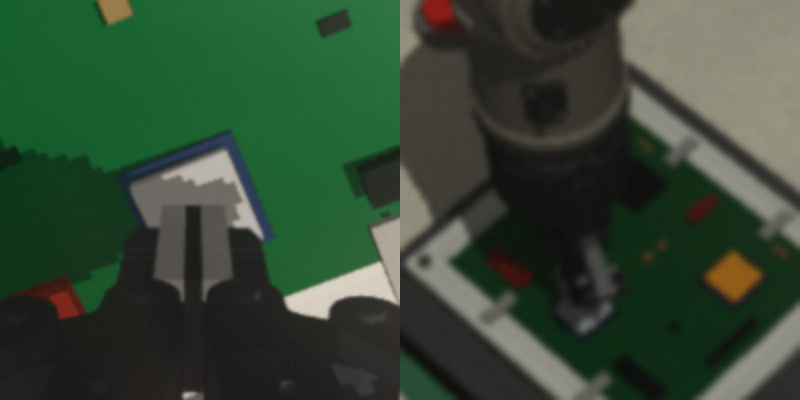

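Both views show the fingertips over the middle of the silver chip. They held there for about 2.5 s with no contact. Next is the tray.

```bash
python3 -m pendant '[[0,0,0,-0.02,0],[0,0,0,-0.03,0],[0,0,0,-0.03,0],[0,0,0,-0.02,0]]'
python3 -m pendant '[[0,0.0206,0.025,0,0],[0,0.0206,0.025,0,0],[0,0.0206,0.025,0,0],[0,0.0206,0.025,0,0],[0,0.0206,0.025,0,0],[0,0.0206,0.025,0,0],[0,0.0206,0.025,0,0],[0,0.0206,0.025,0,0],[0,0.0206,0.025,0,0],[0,0.0206,0.025,0,0],[0,0.0206,0.025,0,0],[0,0.0206,0.025,0,0]]'
python3 -m pendant '[[0,0,0,0.03,0],[0,0,0,0.03,0],[0,0,0,0.03,0],[0,0,0,0.03,0],[0,0,0,0.01,0],[0,0,0,0,0],[0,0,0,0,0],[0,0,0,0,0],[0,0,0,0,0]]'
python3 - <<'E'
from h import *
todo(.510,.343,.024)
p,d=bot.read_camera("wrist"); cv2.imwrite("pics/w4.png",p)
for r in bot.pinpoint("spare_silver_top","wrist"): print(r["score"],r["at"],ray(r["at"],"wrist",.009))
h=cv2.cvtColor(p,cv2.COLOR_BGR2HSV).astype(int)
f=(abs(h[...,0]-18)<8)&(h[...,1]>140)&(h[...,2]>130)
k,l,st,ce=cv2.connectedComponentsWithStats(f.astype(np.uint8))
for i in range(1,k):
  if st[i,4]>300: print("gold",st[i],ce[i],ray(ce[i],"wrist",.009))
E
```

```text
t: 7.75
eef_pos: [0.6164, -0.0321, 0.3824]
tool_rot: [0.001, 0.205, 0.979, 0.0]
contact_force: [0.7, 0.4, -0.8]
gripper_width: -0.002
grasp_force: 0.0
t: 8.75
eef_pos: [0.5093, 0.3436, 0.3798]
tool_rot: [0.0, 0.205, 0.979, 0.0]
contact_force: [0.9, 0.6, 0.7]
gripper_width: 0.001
grasp_force: 0.0
t: 9.5
eef_pos: [0.5107, 0.3426, 0.2518]
tool_rot: [0.001, 0.205, 0.979, 0.001]
contact_force: [0.2, 0.2, 0.6]
gripper_width: -0.0
grasp_force: 0.0
t 9.5 tcp [0.5107 0.3426 0.2518] tool z [ 0.003  0.002 -1.   ] F [0.2 0.2 0.6] w -0.0
tool shift [ 0.0009 -0.0001  0.0548]
0.91 [276.0, 220.1] [0.50830763 0.34433843 0.009     ]
gold [ 206  119   56   56 1734] [233.18685121 146.87139562] [0.45613805 0.33919823 0.009     ]
```

View pics/w4.png

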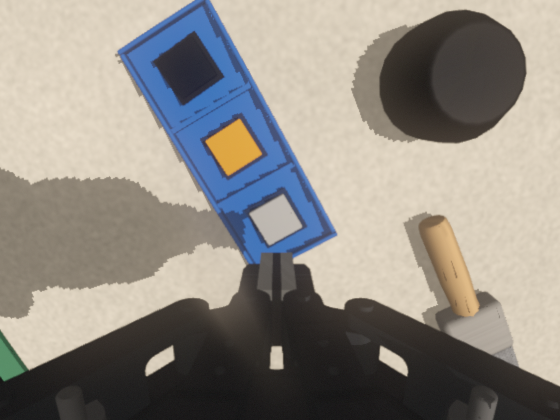

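The silver spare shows at (276,220), which gives (0.5085,0.344). The gold spare comes out 52 mm away, as it should. I'll descend to 15 mm above the chip and hold.

```bash
python3 -m pendant '[[0,0.001,0.001,0.018,0],[0,0,0,0.018,0],[0,0,0,0.012,0],[0,0,0,0.005,0],[0,0,0,0,0],[0,0,0,0,0],[0,0,0,0,0],[0,0,0,0,0],[0,0,0,0,0],[0,0,0,0,0],[0,0,0,0,0],[0,0,0,0,0]]'
python3 -m pendant '[[0,0,0,0,0],[0,0,0,0,0],[0,0,0,0,0],[0,0,0,0,0],[0,0,0,0,0],[0,0,0,0,0],[0,0,0,0,0],[0,0,0,0,0],[0,0,0,0,0],[0,0,0,0,0],[0,0,0,0,0],[0,0,0,0,0]]'
python3 -m pendant '[[0,0,0,0,0],[0,0,0,0,0],[0,0,0,0,0],[0,0,0,0,0],[0,0,0,0,0],[0,0,0,0,0],[0,0,0,0,0],[0,0,0,0,0],[0,0,0,0,0],[0,0,0,0,0],[0,0,0,0,0],[0,0,0,0,0]]'
python3 - <<'E'
from h import *
todo(.509,.3435,.024)
p,d=bot.read_camera("wrist"); s,_=bot.read_camera("scene")
a=cv2.resize(p[150:350,180:380],(400,400)); b=cv2.resize(s[250:350,350:450],(400,400),interpolation=cv2.INTER_CUBIC)
cv2.imwrite("pics/w5.png",np.hstack([a,b]))
todo(.574,-.325,.15)
E
```

```text
t: 10.6
eef_pos: [0.5094, 0.3436, 0.1969]
tool_rot: [0.0, 0.205, 0.979, 0.0]
contact_force: [-0.2, 0.0, 0.5]
gripper_width: 0.002
grasp_force: 0.0
t: 11.6
eef_pos: [0.5094, 0.3435, 0.1967]
tool_rot: [-0.0, 0.205, 0.979, 0.0]
contact_force: [0.0, 0.1, -0.1]
gripper_width: -0.004
grasp_force: 0.0
t: 12.6
eef_pos: [0.5094, 0.3435, 0.1967]
tool_rot: [0.0, 0.205, 0.979, 0.0]
contact_force: [-0.1, -0.1, 0.2]
gripper_width: 0.001
grasp_force: 0.0
t 12.6 tcp [0.5094 0.3435 0.1967] tool z [ 0.  0. -1.] F [-0.1 -0.1  0.2] w 0.001
tool shift [ 0.0004 -0.0002 -0.0003]
t 12.7 tcp [0.5094 0.3435 0.1967] tool z [ 0.  0. -1.] F [ 0.3 -0.5 -0.7] w -0.002
tool shift [-0.3274 -0.5864 -0.1263]
```

View pics/w5.png

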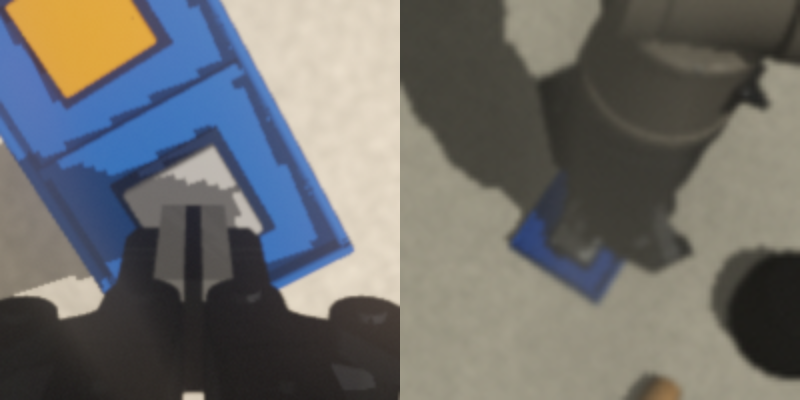

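Both views show the tips over the middle of the silver spare. They held there for about 2.6 s. I'll raise the arm and go to the start button.

```bash
python3 -m pendant '[[0,0,0,-0.02,0],[0,0,0,-0.04,0],[0,0,0,-0.04,0],[0,0,0,-0.04,0],[0,0,0,-0.04,0],[0,0,0,-0.02,0]]'
python3 -m pendant '[[0,-0.0164,-0.0293,0,0],[0,-0.0164,-0.0293,0,0],[0,-0.0164,-0.0293,0,0],[0,-0.0164,-0.0293,0,0],[0,-0.0164,-0.0293,0,0],[0,-0.0164,-0.0293,0,0],[0,-0.0164,-0.0293,0,0],[0,-0.0164,-0.0293,0,0],[0,-0.0164,-0.0293,0,0],[0,-0.0164,-0.0293,0,0]]'
python3 -m pendant '[[0,-0.0164,-0.0293,0,0],[0,-0.0164,-0.0293,0,0],[0,-0.0164,-0.0293,0,0],[0,-0.0164,-0.0293,0,0],[0,-0.0164,-0.0293,0,0],[0,-0.0164,-0.0293,0,0],[0,-0.0164,-0.0293,0,0],[0,-0.0164,-0.0293,0,0],[0,-0.0164,-0.0293,0,0],[0,-0.0164,-0.0293,0,0]]'
python3 -m pendant '[[0,0,0,0.03,0],[0,0,0,0.03,0],[0,0,0,0.03,0],[0,0,0,0.03,0],[0,0,0,0,0],[0,0,0,0,0],[0,0,0,0,0],[0,0,0,0,0],[0,0,0,0,0]]'
python3 - <<'E'
from h import *
p,d=bot.read_camera("wrist"); cv2.imwrite("pics/w6.png",p)
h=cv2.cvtColor(p,cv2.COLOR_BGR2HSV).astype(int)
f=(abs(h[...,0]-65)<20)&(h[...,1]>110)
k,l,st,ce=cv2.connectedComponentsWithStats(f.astype(np.uint8))
for i in range(1,k):
  if st[i,4]>300: print("green",st[i],ce[i],ray(ce[i],"wrist",.022))
for r in bot.pinpoint("start_top","wrist"): print(r["score"],r["at"],ray(r["at"],"wrist",.022))
todo(.574,-.325,.024)
E
```

```text
t: 13.2
eef_pos: [0.5102, 0.3437, 0.4022]
tool_rot: [0.002, 0.205, 0.979, 0.003]
contact_force: [1.5, 0.3, 0.6]
gripper_width: -0.001
grasp_force: 0.0
t: 14.03
eef_pos: [0.5418, 0.0076, 0.3969]
tool_rot: [0.0, 0.205, 0.979, 0.0]
contact_force: [0.3, 0.4, 1.5]
gripper_width: -0.0
grasp_force: 0.0
t: 14.87
eef_pos: [0.5746, -0.3264, 0.3967]
tool_rot: [0.0, 0.205, 0.979, 0.0]
contact_force: [0.0, -0.0, 0.9]
gripper_width: 0.001
grasp_force: 0.0
t: 15.62
eef_pos: [0.5754, -0.3253, 0.279]
tool_rot: [0.002, 0.205, 0.979, -0.0]
contact_force: [-1.0, 0.5, -0.3]
gripper_width: -0.003
grasp_force: 0.0
green [ 249  189   50   49 1930] [273.4761658  213.33523316] [ 0.57224411 -0.32545215  0.022     ]
0.82 [276.7, 216.7] [ 0.57489416 -0.3241804   0.022     ]
t 15.7167 tcp [ 0.5751 -0.3251  0.2783] tool z [ 0.002 -0.001 -1.   ] F [-0.2  0.8  0.3] w -0.003
tool shift [ 0.0013 -0.0004  0.0813]
```

View pics/w6.png

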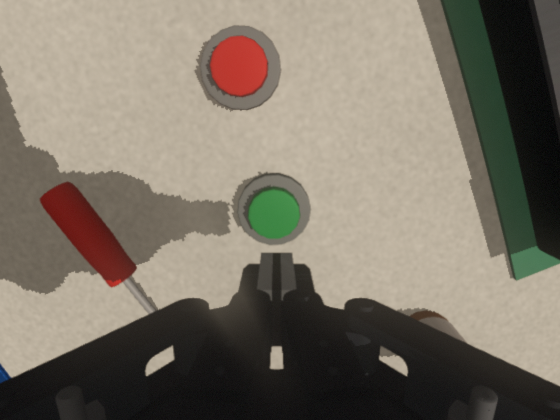

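The green cap is at (273,213), which gives (0.573,-0.325), directly below the tips. The red button is well clear at (239,66). I'll descend to just above the cap, then press slowly.

```bash
python3 -m pendant '[[0,0.001,0,0.02,0],[0,0,0,0.02,0],[0,0,0,0.02,0],[0,0,0,0.014,0],[0,0,0,0,0],[0,0,0,0,0],[0,0,0,0,0],[0,0,0,0,0]]'
python3 -m pendant '[[0,0,0,0.003,0],[0,0,0,0.003,0],[0,0,0,0.002,0],[0,0,0,0.002,0],[0,0,0,0.001,0],[0,0,0,0.001,0],[0,0,0,0,0],[0,0,0,0,0],[0,0,0,0,0]]'
```

```text
t: 16.38
eef_pos: [0.5744, -0.3249, 0.2042]
tool_rot: [0.001, 0.205, 0.979, -0.0]
contact_force: [-0.3, -0.1, 0.4]
gripper_width: -0.001
grasp_force: 0.0
t: 17.13
eef_pos: [0.574, -0.3245, 0.191]
tool_rot: [0.0, 0.205, 0.979, -0.0]
contact_force: [-0.2, -0.1, 3.0]
gripper_width: 0.003
grasp_force: 2.0
```

```bash
python3 -m pendant '[[0,0,0,0.001,0],[0,0,0,0.001,0],[0,0,0,0.0005,0],[0,0,0,0,0],[0,0,0,0,0],[0,0,0,0,0]]'
```

```text
t: 17.63
eef_pos: [0.574, -0.3246, 0.1894]
tool_rot: [0.0, 0.205, 0.979, 0.0]
contact_force: [-2.4, 1.9, 13.8]
gripper_width: -0.001
grasp_force: 6.8
```

The force is 13.8 N, well above the 5 N spring, and the tips are at about 16 mm, so the button is fully down. Releasing.

```bash
python3 -m pendant '[[0,0,0,0,0],[0,0,0,0,0],[0,0,0,-0.003,0],[0,0,0,-0.005,0],[0,0,0,-0.02,0],[0,0,0,-0.03,0],[0,0,0,-0.04,0],[0,0,0,-0.04,0],[0,0,0,0,0],[0,0,0,0,0],[0,0,0,0,0],[0,0,0,0,0]]'
python3 - <<'E'
from h import *
p,_=bot.read_camera("scene"); t,_=bot.read_camera("top"); w,d=bot.read_camera("wrist")
m=bot.camera_model("wrist"); u=cv2.projectPoints(np.array([[.574,-.325,.022]]),cv2.Rodrigues(np.array(m["R"]))[0],np.array(m["t"]),np.array(m["intrinsics"]),np.array(m["dist_coeffs"]))[0][0,0]
c,r=u.round().astype(int); Z=np.median(d[r-5:r+6,c-5:c+6]); X=np.linalg.inv(m["R"])@(Z*np.append(cv2.undistortPoints(u[None,None],np.array(m["intrinsics"]),np.array(m["dist_coeffs"]))[0,0],1)-m["t"])
print("cap height",X[2]); todo(.574,-.325,.14)
a=cv2.imread("pics/scene1.png"); cv2.imwrite("pics/fin.png",np.hstack([cv2.resize(p,(400,300)),cv2.resize(w,(400,300))]))
E
```

```text
t: 18.63
eef_pos: [0.5732, -0.3239, 0.3243]
tool_rot: [-0.002, 0.205, 0.979, 0.0]
contact_force: [1.1, 0.3, -0.1]
gripper_width: 0.002
grasp_force: 0.0
cap height 0.02330764849464038
t 18.7833 tcp [ 0.5735 -0.3242  0.3245] tool z [-0.003  0.001 -1.   ] F [-0.4 -0.1 -0.3] w 0.0
tool shift [-0.0009 -0.0006  0.0115]
```

View pics/fin.png

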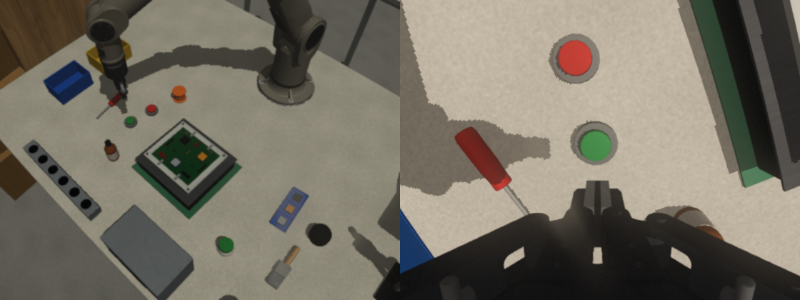

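The cap is back up at about 22 mm, nothing else has moved, and the arm is clear.

```bash
python3 -c "
from station import bot
print(bot.hand_in())"
```

```text
the job is handed in; nothing more can be done
None
```

The job is handed in: I pointed 15 mm above the silver board chip, then the silver spare, for over two seconds each, then pressed the green start button fully down (13.8 N) and released it, touching nothing else and finishing at about 19 s.

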